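# Switch on the wood lathe under its hinged guard

## Robot

A 6-joint arm with a two-finger parallel gripper is mounted at the origin on the work surface. World frame = base frame: x ahead of the robot, y to its left, z up, the work surface at z = 0. Lengths are in m, angles in rad, forces in N, time in s.
With the tool pointing down it reaches from about 0.35 to 0.775 m from the base axis. Payload 5.5 kg.
Tool frame: the origin (TCP) lies midway between the tips of the shut fingers; the grasp point (between the pads) lies 19 mm behind it; z points along the fingers, y is the line along which they close (so a half turn about z gives the same grasp; the last joint's range is limited). The gripper opens to 85 mm and grips with 20 to 120 N. Pads are 22 mm wide; open, the fingers measure 114 mm over their backs; the gripper's body (76 mm by 85 mm) begins 54 mm behind the grasp point. The pads swing forward as they close: fully open they stand 13 mm farther back than shut.
Start: joints at [-1.288, 0.313, 0.046, 1.304, 0, 1.431], TCP at [0.236, -0.524, 0.231] pointing down, gripper open.
Joint ranges: [-2.76, 2.76], [-0.86, 1.69], [-1.03, 1.26], [-2.2, 2.34], [-1.47, 1.5], [-3.14, 3.14]. Speed limits (rad/s): [2.57, 2.57, 3.14, 3.14, 3.14, 3.14].

## Interface

Orientations are given as a unit quaternion [w, x, y, z].
In Python, from workcell import telemetry, imaging, env gives the robot as it stands. The module is installed in compiled form; this text tells all that it offers.
- The arm moves only by the tool step_arm, never from a script. Its argument "moves" is a list of rows, each a list of 3 entries, a list of its own where there are three numbers: the shift along the tool's x, y, z in mm, then the turn, a rotation vector about the tool's x, y, z in rad, then the finger opening in mm, from 0 to 85.4. A call has 1 to 8 rows; each row is the pose to reach, as a shift and turn from the pose commanded when the call began, along the tool's axes at that moment; what a row does not reach only later rows make up. A row lasts 1/12 s, in which the tool goes at most 41.7 mm and 7.16 degrees, less where a joint would pass 70% of its speed; a pose out of reach is approached as far as the arm can. A call with a gripper value outside its range is refused whole. The fingers move at their own pace and stop on an object; "grip_force" is the grip in N (left out, the last holds). Time passes only in rows, so rows that repeat a pose let the fingers close. It gives the time, the measured TCP pose, the force, the opening and the grip force at its end, in the units of the state.
- telemetry.get_state(): the state, without advancing time (a new reading comes with each control period).
- imaging.read_camera(name): name is "scene" or "top" or "wrist"; returns the picture (480x640x3 uint8, red, green, blue); there is no depth.
- imaging.camera_params(name): a dict with "camera_matrix" (3x3 intrinsics, pixels), "pose" (4x4, takes a point from camera to world coordinates). Camera axes: x right, y up, looking along -z (the intrinsics and any distortion apply to the point x, -y, -z); pixel columns grow to the right and rows downward; lengths in m; the calibration is good to about 2 mm. A picture is of the moment at which its call begins: read the wrist's pose just before it. camera_params takes no time and is no camera call; for the wrist camera it gives the pose at the moment of the call.
- env.hand_in(): hands the job in; it is judged then, once.
The state is a dict: "clock": time; "joint_pos": joint angles; "qvel": joint speeds; "tau": joint torques, N m; "tcp_pos": TCP position; "orientation": TCP orientation; "wrist_force": force on the tool from outside, world axes, zero at the start; "ft_torque": the same for the moment, N m; "finger_gap": finger opening in m; "grip_force": force on a finger pad.
Only numpy, scipy, OpenCV 4.12 (cv2) and the standard library are available. Lean on these libraries where they do the work, as an engineer would, in place of code of your own. Each camera call takes 0.05 s, during which the arm holds its last target. There are 200 camera calls.

## Task

Switch on the lathe at its control box, the one with the round speed dial: lift the hinged metal guard by its pull tab until it stands upright and stays open, flip the toggle beneath it all the way over towards the robot's left (away from the dial), then close the guard fully again. Leave the guard of the other box, the one with two push buttons, shut.

Things in the scene. Friction and masses are not known exactly. Their poses are not given: they have to be found in the camera images.
- lathe_box: Lathe's control box, fixed, grey steel, 100 deep (x) x 190 wide (y) x 60 mm high, turned up to 0.35 rad. Round black dial 48 across, 18 high on the right of its top (x -5, y -55); aluminium guard on the left. Origin: centre of underside, on the bench; x from front (robot side) to back, y to its left, z up. Offsets below are mm in this frame.
- guard (a joint): Guard angle, rad: 0 shut (starts 0 to 0.1), grows as front lifts, stop at 2.0. Hinge line along y at x 50, z 60. Shut: hood x -35 to 50, y 10 to 80, z 60 to 102; pull tab at its front x -77 to -35, y 33 to 57, z 94 to 102. Pinch the tab's two y sides at x -65, z 98 (it may pivot in the fingers) and follow the arc. Stiff hinge (1 to 2 N at tab), stays wherever left.
- toggle (a joint): Angle of the steel bat toggle under the guard, rad: 0 = off, leaning right to the dial (starts 0 to 0.12); 0.8 = on, leaning left. Stays where left; about 1.3 N at the tip moves it. Pivot x 0, y 45, z 66, axis along x; 10 mm ball tip 24 mm from pivot, its centre at y 36, z 88 off and y 54, z 88 on. Push it along +y.
- vac_guard (a joint): Guard angle of the other box (dust extractor), rad: 0 shut, starts 0 to 0.1. Same box and guard, but two small push buttons in place of the dial; stands beside the lathe's box, left or right. Not to be opened.

How it is judged:
By the outcome, as a careful person would: the job done as asked, in the order asked, and still so for the second after the job is handed in, with the robot touching nothing.
It also fails if it takes over 66 s, if anything falls off the work surface, if the arm or the gripper's body presses on something with over 40 N, if the wrist force passes 120 N, or if a joint passes its speed limit or range.

## Working session

There is one attempt and no reset: what is moved stays moved. The work goes in short steps, Python scripts to look and compute and a tool call to move; the robot and the scene stay as the last step left them, time stands still between calls to the robot, and variables do not carry over. Pictures are saved under pics/ and viewed, at most 10 in all, crops included, and the job is handed in when it is done.

Besides the shell and the picture viewer there is one more tool, called after "Emit:" by a JSON object that holds its "api" and its "payload". step_arm: Moves the arm, as the interface text tells. Its arguments: {"type":"object","properties":{"moves":{"type":"array"},"grip_force":{"type":"number"}},"required":["moves"]}

```bash
mkdir -p pics; python3 - <<'E'
from workcell import telemetry, imaging
import cv2, numpy as np
np.set_printoptions(precision=4,suppress=True)
for n in ("top","scene"):
    p=imaging.camera_params(n); print(n,{k:v for k,v in p.items()})
    cv2.imwrite(f"pics/{n}0.png",imaging.read_camera(n)[:,:,::-1])
s=telemetry.get_state(); print(s)
E
```

```text
top {'camera_matrix': array([[515.8055,   0.    , 316.9646],
       [  0.    , 515.8055, 236.0549],
       [  0.    ,   0.    ,   1.    ]]), 'pose': array([[-0.0155,  0.9968, -0.0787,  0.4753],
       [-0.9992, -0.0124,  0.0393,  0.0378],
       [ 0.0382,  0.0792,  0.9961,  0.9352],
       [ 0.    ,  0.    ,  0.    ,  1.    ]])}
scene {'camera_matrix': array([[548.1026,   0.    , 312.2816],
       [  0.    , 548.1026, 229.8274],
       [  0.    ,   0.    ,   1.    ]]), 'pose': array([[ 0.3841, -0.7269,  0.5693,  0.982 ],
       [ 0.9233,  0.3031, -0.236 , -0.1657],
       [-0.001 ,  0.6162,  0.7876,  0.7201],
       [ 0.    ,  0.    ,  0.    ,  1.    ]])}
{'clock': 0.1, 'joint_pos': array([-1.2876,  0.314 ,  0.0451,  1.3036, -0.    ,  1.4312]), 'qvel': array([-0.0004, -0.0025,  0.0034,  0.0001, -0.0014, -0.0016]), 'tau': array([  0.0025, -48.1727,  29.9242,   0.0127,  -0.0002,  -0.    ]), 'tcp_pos': array([ 0.2358, -0.5239,  0.2305]), 'orientation': array([-0.0009,  0.9777,  0.2098, -0.0001]), 'wrist_force': array([-0.6454, -0.8599, -0.8032]), 'ft_torque': array([ 0.0529, -0.0648, -0.0214]), 'grip_force': 0.0, 'finger_gap': 0.08548659551812696}
```

View pics/top0.png

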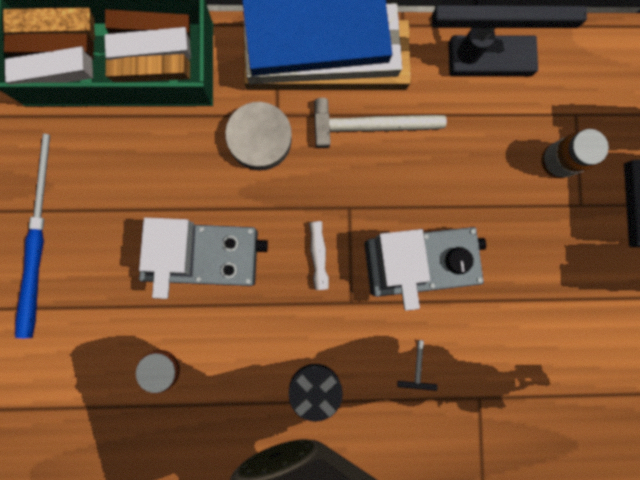

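View pics/scene0.png

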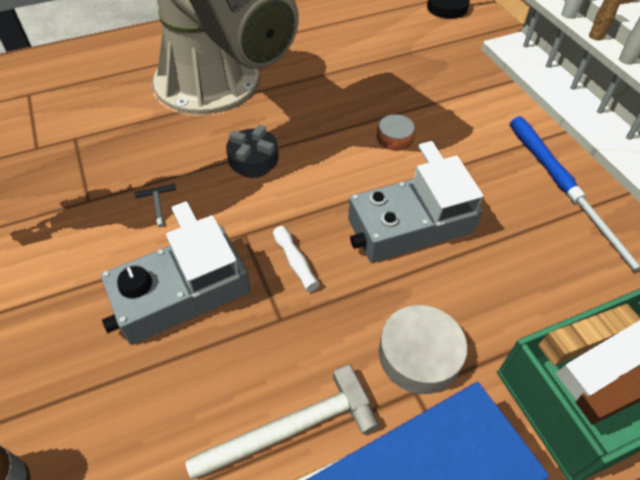

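The lathe box is the right one in the top view (dial at about (460,260), guard tab at about (410,300)). The dust extractor is on the left, at about (195,255). Next I'll zoom in on both views of the lathe box.

```bash
python3 - <<'E'
import cv2, numpy as np
t=cv2.imread("pics/top0.png")[215:325,355:495]; s=cv2.imread("pics/scene0.png")[190:350,95:260]
a=cv2.resize(t,None,fx=4,fy=4,interpolation=cv2.INTER_CUBIC)
b=cv2.resize(s,None,fx=3,fy=3,interpolation=cv2.INTER_CUBIC)
cv2.imwrite("pics/topc.png",a);cv2.imwrite("pics/scc.png",b)
for n,r,o in(("top",(215,325,355,495),0),("scene",(190,350,95,260),0)):
    im=cv2.imread(f"pics/{n}0.png"); m=np.zeros(im.shape[:2],np.uint8)
    y0,y1,x0,x1=r; sub=im[y0:y1,x0:x1]; h=cv2.cvtColor(sub,cv2.COLOR_BGR2HSV)
    for nm,mask in(("white",(h[...,2]>185)&(h[...,1]<40)),("black",h[...,2]<40)):
        c,_=cv2.findContours(mask.astype(np.uint8)*255,cv2.RETR_EXTERNAL,cv2.CHAIN_APPROX_NONE)
        for k in sorted(c,key=cv2.contourArea)[::-1][:2]:
            if cv2.contourArea(k)<60: continue
            ap=cv2.approxPolyDP(k,2.5,True)[:,0]+[x0,y0]
            print(n,nm,cv2.contourArea(k),ap.tolist(),np.round(cv2.minEnclosingCircle(k)[0],1)+[x0,y0])
E
```

```text
top white 2313.5 [[420, 230], [382, 235], [388, 283], [403, 285], [407, 309], [418, 307], [414, 283], [428, 279]] [405.7 268.2]
top black 422.5 [[451, 249], [445, 256], [448, 269], [460, 272], [458, 261], [463, 259], [466, 270], [471, 264], [470, 255], [461, 248]] [458. 260.]
top black 148.0 [[366, 241], [370, 291], [373, 293]] [369.5 267. ]
scene white 2943.0 [[183, 202], [172, 207], [181, 227], [167, 233], [188, 280], [235, 259], [212, 216], [197, 221], [187, 203]] [198.1 239.4]
scene black 672.0 [[137, 267], [132, 268], [132, 279], [125, 270], [119, 277], [119, 288], [124, 295], [138, 296], [149, 289], [150, 276]] [134.6 282.4]
scene black 118.0 [[113, 316], [104, 320], [108, 331], [117, 327]] [110.5 323.5]
```

View pics/topc.png

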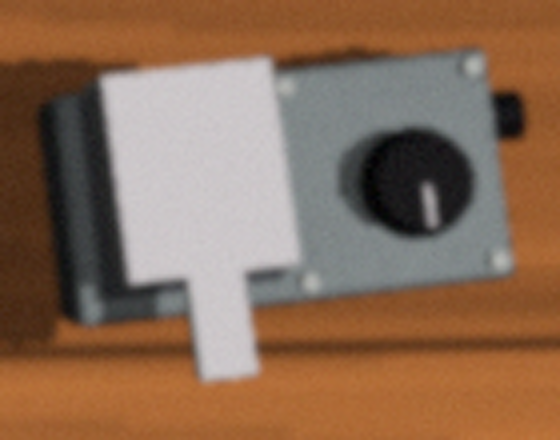

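View pics/scc.png

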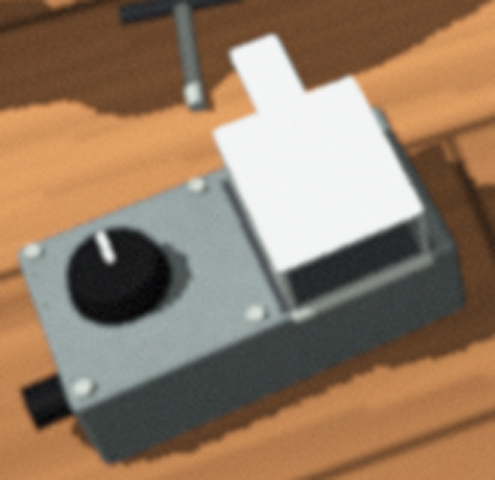

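The crops give clear corners in both views: box-top corners, dial, tab end and hood corners. I'll triangulate these.

```bash
cat > h.py <<'E'
import numpy as np, cv2
from workcell import telemetry, imaging
from scipy.spatial.transform import Rotation as R
np.set_printoptions(precision=4,suppress=True)
def P(p):
    T=p["pose"]@np.diag([1,-1,-1,1.]); return p["camera_matrix"]@np.linalg.inv(T)[:3]
def tri(Pa,Pb,a,b):
    X=cv2.triangulatePoints(Pa,Pb,np.array(a,float).T,np.array(b,float).T); return (X[:3]/X[3]).T
def ray(p,uv,z):
    d=p["pose"][:3,:3]@(np.diag([1,-1,-1])@np.linalg.inv(p["camera_matrix"])@[*uv,1.]); o=p["pose"][:3,3]
    return o+d*(z-o[2])/d[2]
E
python3 - <<'E'
from h import *
pt,ps=imaging.camera_params("top"),imaging.camera_params("scene")
N=["boxBR","boxFR","dial","tabL","tabR","hFL","hFR","hBL","hBR"]
a=[(475.7,227.5),(482.7,283),(459.5,260),(405.5,310),(419.7,308.2),(387.5,286.2),(430,280.5),(380,233.7),(423,229.2)]
b=[(121,326),(101.7,276),(132.7,281.7),(186.7,201.7),(171.7,206),(212.3,216),(166.7,233.3),(235.7,260.7),(190.7,280)]
X=tri(P(pt),P(ps),a,b)
for n,x in zip(N,X): print(n,x*1000)
Z=[.06,.06,.078]
for cam,uv in((pt,a),(ps,b)):
    Q=np.array([ray(cam,u,z) for u,z in zip(uv,Z)])
    M=np.array([[.05,-.095],[-.05,-.095],[-.005,-.055]])
    print(Q*1000)
Q=X[:3]; m=M-M.mean(0); q=Q[:,:2]-Q[:,:2].mean(0)
v=lambda d: np.arctan2(d[1],d[0])
print("yaws",v(X[0]-X[1]),v(X[5]-X[6])-np.pi/2,v(X[7]-X[8])-np.pi/2,v(X[7]-X[5]),v(X[8]-X[6]))
yaw=np.mean([v(X[5]-X[6])-np.pi/2,v(X[7]-X[8])-np.pi/2,v(X[7]-X[5]),v(X[8]-X[6]),v(X[0]-X[1])])
c,s=np.cos(yaw),np.sin(yaw);Rz=np.array([[c,-s],[s,c]])
L=np.array([[50,-95],[-50,-95],[-5,-55],[-77,57],[-77,33],[-35,80],[-35,10],[50,80],[50,10]])
print("origins",yaw,X[:,:2]*1000-L@Rz.T)
E
```

```text
boxBR [ 556.2476 -269.8683   59.1637]
boxFR [ 460.3179 -281.1013   52.9779]
dial [ 499.7666 -238.5474   68.7829]
tabL [ 420.2996 -133.9569  109.3382]
tabR [ 422.9079 -156.3189  112.4693]
hFL [ 458.6194 -106.5006  106.2745]
hFR [ 466.6952 -175.008   109.0303]
hBL [543.7448 -98.0415 101.0985]
hBR [ 550.9419 -165.6152  103.3025]
[[ 555.8139 -271.0682   60.    ]
 [ 460.2618 -279.3662   60.    ]
 [ 499.6633 -234.9505   78.    ]]
[[ 557.4359 -268.5312   60.    ]
 [ 466.1686 -279.247    60.    ]
 [ 506.3098 -238.0453   78.    ]]
yaws 0.1165658547327507 0.11733919403804527 0.10610679427610181 0.09904594577733776 0.1110330999722244
origins 0.11001817775929199 [[ 496.1192 -180.9324]
 [ 499.585  -181.1858]
 [ 498.6975 -183.331 ]
 [ 503.0925 -182.158 ]
 [ 503.0657 -180.665 ]
 [ 502.1915 -182.174 ]
 [ 502.5815 -181.1047]
 [ 502.8308 -183.0477]
 [ 502.3421 -181.0446]]
```

```bash
cat >> h.py <<'E'
O=np.array([499.5,-181.7,0]); YAW=.11
def world(b): return (R.from_euler("z",YAW).apply(b)+O)/1000
Rdown=R.from_euler("z",YAW)*R.from_euler("x",np.pi)
def now():
    s=telemetry.get_state(); q=s["orientation"]; return s,s["tcp_pos"],R.from_quat(np.roll(q,-1))
def rel(b,rot=Rdown):
    "tool-frame shift (mm), turn to bring the TCP to box-frame point b (mm)"
    s,p,r=now(); return r.inv().apply(world(b)-p)*1000,(r.inv()*rot).as_rotvec()
E
python3 -c "
from h import *
print(world([-62,45,200]),*rel([-62,45,200]))"
```

```text
[ 0.4329 -0.1438  0.2   ] [ 335.7613 -265.7173   31.0022] [-0.0017  0.      0.3128]
```

Emit:
{"api": "step_arm", "payload": {"moves": [[[32,-25,0],[0,0,0.1],85],[[64,-50,0],[0,0,0.2],85],[[96,-76,0],[0,0,0.313],85],[[128,-101,0],[0,0,0.313],85],[[160,-127,0],[0,0,0.313],85],[[192,-152,0],[0,0,0.313],85],[[224,-177,10],[0,0,0.313],85],[[256,-203,20],[0,0,0.313],85]], "grip_force": 30}}

```text
clock: 0.77
tcp_pos: [0.3864, -0.2335, 0.2116]
orientation: [0.001, 0.999, 0.055, 0.001]
wrist_force: [0.4, -0.4, 0.3]
finger_gap: 0.0851
grip_force: 0.0
```

```bash
python3 -c "
from h import *
print(*rel([-62,45,200]))"
```

```text
[ 56.0117 -84.1023  11.5927] [ 0.0011 -0.0011 -0.0007]
```

Emit:
{"api": "step_arm", "payload": {"moves": [[[19,-28,4],[0,0,0],50],[[38,-56,8],[0,0,0],50],[[56,-84,11.5],[0,0,0],50],[[56,-84,11.5],[0,0,0],50],[[56,-84,11.5],[0,0,0],50]]}}

```text
clock: 1.18
tcp_pos: [0.4322, -0.1436, 0.1995]
orientation: [-0.0, 0.998, 0.057, -0.001]
wrist_force: [0.6, -0.7, 0.6]
finger_gap: 0.0498
grip_force: 0.0
```

```bash
python3 - <<'E'
from h import *
p=imaging.camera_params("wrist"); im=imaging.read_camera("wrist")
cv2.imwrite("pics/w1.png",im[:,:,::-1])
print(p,*rel([-62,45,200]))
Pm=P(p)
for b in([-77+3,33,110],[-77+3,57,110],[-35,10,107],[-35,80,107],[-50,-95,60],[-50,95,60]):
    x=Pm@[*world(b),1]; print(b,x[:2]/x[2])
E
```

```text
{'camera_matrix': array([[361.9479,   0.    , 316.7742],
       [  0.    , 361.9479, 231.9178],
       [  0.    ,   0.    ,   1.    ]]), 'pose': array([[ 0.1127,  0.9451,  0.3068,  0.5111],
       [-0.9936,  0.1073,  0.0344, -0.1355],
       [-0.0005, -0.3087,  0.9512,  0.3426],
       [ 0.    ,  0.    ,  0.    ,  1.    ]])} [ 0.9698 -0.8881 -0.2964] [0.     0.0009 0.0019]
[-74, 33, 110] [333.4044 252.8381]
[-74, 57, 110] [298.551 252.737]
[-35, 10, 107] [368.8913 196.4149]
[-35, 80, 107] [263.3451 196.1012]
[-50, -95, 60] [491.2707 202.5525]
[-50, 95, 60] [253.6628 201.8481]
```

View pics/w1.png

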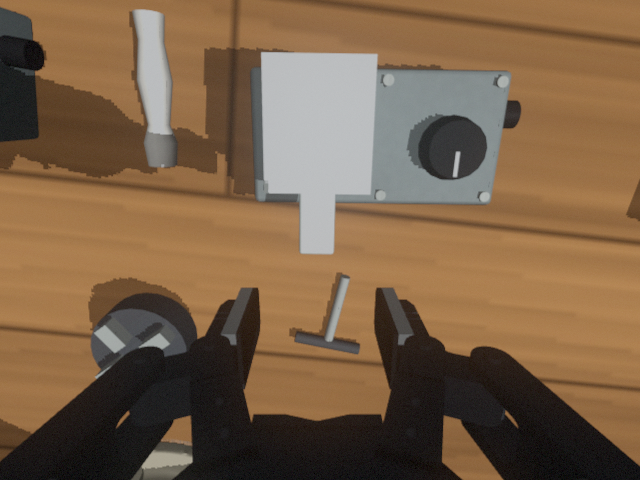

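The wrist view confirms the fit. The tab is at (299–335, 253), where I predicted it, and centred between the fingers. Now I'll descend and grip.

Emit:
{"api": "step_arm", "payload": {"moves": [[[1,-1,35],[0,0,0],50],[[1,-1,70],[0,0,0],50],[[1,-1,95],[0,0,0],50],[[1,-1,114],[0,0,0],50],[[1,-1,114],[0,0,0],15],[[1,-1,114],[0,0,0],15],[[1,-1,114],[0,0,0],15],[[1,-1,114],[0,0,0],15]], "grip_force": 30}}

```text
clock: 1.9
tcp_pos: [0.4319, -0.1433, 0.0867]
orientation: [-0.002, 0.999, 0.054, -0.001]
wrist_force: [-2.8, 5.9, -2.0]
finger_gap: 0.0234
grip_force: 31.9
```

Emit:
{"api": "step_arm", "payload": {"moves": [[[0,0,0],[0,0,0],15],[[0,0,0],[0,0,0],15],[[0,0,0],[0,0,0],15]]}}

```text
clock: 2.15
tcp_pos: [0.432, -0.1433, 0.0869]
orientation: [-0.002, 0.999, 0.055, -0.0]
wrist_force: [-1.8, 5.9, -2.9]
finger_gap: 0.0235
grip_force: 31.8
```

```bash
python3 - <<'E'
from h import *
print(*rel([-62,45,85]))
r=np.hypot(112,46); a0=np.arctan2(46,112)
# arc of the grip from present angle .07; tool frame shift x=dx box, z=-dz
for d in np.arange(.1,1.66,.1): print(round(.07+d,2), np.round([-r*np.cos(a0+d)+112, 0, -(r*np.sin(a0+d)-46)],1))
E
```

```text
[0.8717 0.624  1.9149] [-0.0032  0.0008 -0.0009]
0.17 [  5.2   0.  -11. ]
0.27 [ 11.4   0.  -21.3]
0.37 [ 18.6   0.  -31. ]
0.47 [ 26.8   0.  -40. ]
0.57 [ 35.8   0.  -48.1]
0.67 [ 45.5   0.  -55.2]
0.77 [ 56.    0.  -61.3]
0.87 [ 67.    0.  -66.4]
0.97 [ 78.4   0.  -70.3]
1.07 [ 90.2   0.  -73.1]
1.17 [102.2   0.  -74.7]
1.27 [114.3   0.  -75.1]
1.37 [126.4   0.  -74.2]
1.47 [138.3   0.  -72.2]
1.57 [150.   0. -69.]
1.67 [161.3   0.  -64.6]
```

Emit:
{"api": "step_arm", "payload": {"moves": [[[2.4,0,-5.5],[0,0,0],15],[[5.2,0,-11],[0,0,0],15],[[8.2,0,-16],[0,0,0],15],[[11.4,0,-21.3],[0,0,0],15],[[15,0,-26],[0,0,0],15],[[18.6,0,-31],[0,0,0],15],[[22.7,0,-35.5],[0,0,0],15],[[26.8,0,-40],[0,0,0],15]]}}

```text
clock: 2.82
tcp_pos: [0.4591, -0.1405, 0.1271]
orientation: [-0.001, 0.999, 0.055, -0.0]
wrist_force: [0.5, 5.2, -5.7]
finger_gap: 0.0233
grip_force: 31.7
```

Emit:
{"api": "step_arm", "payload": {"moves": [[[4.5,0,-4],[0,0,0],15],[[9,0,-8.1],[0,0,0],15],[[14,0,-11.7],[0,0,0],15],[[18.7,0,-15.2],[0,0,0],15],[[24,0,-18.3],[0,0,0],15],[[29.2,0,-21.3],[0,0,0],15],[[34.7,0,-24],[0,0,0],15],[[40.2,0,-26.4],[0,0,0],15]]}}

```text
clock: 3.48
tcp_pos: [0.4987, -0.1365, 0.1532]
orientation: [-0.001, 0.999, 0.055, -0.001]
wrist_force: [-2.8, 3.9, -4.1]
finger_gap: 0.0231
grip_force: 32.5
```

Forces are small, so I'll continue from 0.87 to about 1.67.

Emit:
{"api": "step_arm", "payload": {"moves": [[[5.7,0,-2],[0,0,0],15],[[11.4,0,-3.9],[0,0,0],15],[[17.3,0,-5.4],[0,0,0],15],[[23.2,0,-6.7],[0,0,0],15],[[29.2,0,-7.6],[0,0,0],15],[[35.2,0,-8.3],[0,0,0],15],[[41.2,0,-8.6],[0,0,0],15],[[47.3,0,-8.7],[0,0,0],15]]}}

```text
clock: 4.15
tcp_pos: [0.5458, -0.1318, 0.1621]
orientation: [-0.0, 0.999, 0.055, -0.001]
wrist_force: [-4.6, 3.1, -1.7]
finger_gap: 0.0235
grip_force: 33.2
```

Emit:
{"api": "step_arm", "payload": {"moves": [[[6,0,0.4],[0,0,0],15],[[12.1,0,0.9],[0,0,0],15],[[18,0,1.8],[0,0,0],15],[[24,0,2.9],[0,0,0],15],[[30,0,4.4],[0,0,0],15],[[35.7,0,6.1],[0,0,0],15],[[41.4,0,8.2],[0,0,0],15],[[47,0,10.5],[0,0,0],15]]}}

```text
clock: 4.82
tcp_pos: [0.5944, -0.1268, 0.1515]
orientation: [0.0, 0.998, 0.055, 0.001]
wrist_force: [-3.7, 2.5, 4.3]
finger_gap: 0.0233
grip_force: 35.8
```

Emit:
{"api": "step_arm", "payload": {"moves": [[[0,0,0],[0,0,0],15],[[0,0,0],[0,0,0],15]]}}

```text
clock: 4.98
tcp_pos: [0.595, -0.1268, 0.1512]
orientation: [0.0, 0.998, 0.055, 0.001]
wrist_force: [1.7, 2.9, 2.2]
finger_gap: 0.0234
grip_force: 35.9
```

Emit:
{"api": "step_arm", "payload": {"moves": [[[0,0,0],[0,0,0],50],[[0,0,0],[0,0,0],50],[[0,0,0],[0,0,0],50],[[0,0,-20],[0,0,0],50],[[0,0,-40],[0,0,0],50],[[0,0,-60],[0,0,0],50],[[-35,0,-60],[0,0,0],20],[[-70,10,-60],[0,0,0],0]]}}

```text
clock: 5.65
tcp_pos: [0.5263, -0.1442, 0.2118]
orientation: [0.001, 0.998, 0.056, 0.002]
wrist_force: [-0.3, -0.6, -0.4]
finger_gap: 0.0267
grip_force: 0.0
```

```bash
python3 - <<'E'
from h import *
print(*rel([-6,2,150]))
p=imaging.camera_params("wrist"); im=imaging.read_camera("wrist")
cv2.imwrite("pics/w2.png",im[:,:,::-1]); im=imaging.read_camera("scene")
cv2.imwrite("pics/s2.png",cv2.resize(im[130:370,80:400,::-1],None,fx=2,fy=2))
E
```

```text
[-37.0472  32.1056  61.7325] [ 0.002  -0.0034  0.0023]
```

View pics/s2.png

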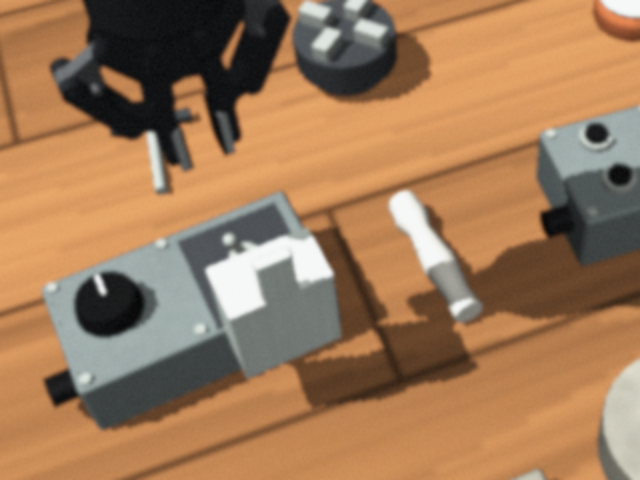

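The guard stands upright and stays there. The toggle ball is visible at (228,240) in the crop, leaning towards the dial. Next: closed fingers down beside it.

Emit:
{"api": "step_arm", "payload": {"moves": [[[-18,16,0],[0,0,0],0],[[-37,32,0],[0,0,0],0],[[-37,32,30],[0,0,0],0],[[-37,32,62],[0,0,0],0],[[-37,32,90],[0,0,0],0],[[-37,32,115],[0,0,0],0],[[-37,32,134],[0,0,0],0],[[-37,32,134],[0,0,0],0]]}}

```text
clock: 6.42
tcp_pos: [0.489, -0.179, 0.0727]
orientation: [-0.002, 0.999, 0.055, -0.003]
wrist_force: [-0.6, 0.4, -0.3]
finger_gap: 0.0002
grip_force: 0.0
```

```bash
python3 - <<'E'
from h import *
print(*rel([-6,2,77]))
E
```

```text
[ 4.0766  1.8192 -4.3686] [-0.0036  0.0056 -0.0008]
```

Emit:
{"api": "step_arm", "payload": {"moves": [[[4,0,-4],[0,0,0],0],[[4,-5,-4],[0,0,0],0],[[4,-9,-4],[0,0,0],0],[[4,-13,-4],[0,0,0],0],[[4,-17,-4],[0,0,0],0],[[4,-21,-4],[0,0,0],0],[[4,-24,-4],[0,0,0],0],[[4,-27,-4],[0,0,0],0]]}}

```text
clock: 7.08
tcp_pos: [0.494, -0.1536, 0.0822]
orientation: [0.002, 0.998, 0.055, 0.002]
wrist_force: [0.8, -1.9, 3.3]
finger_gap: -0.0001
grip_force: 1.6
```

```bash
python3 - <<'E'
from h import *
print(*rel([-6,34.5,77]), now()[0]["wrist_force"])
E
```

```text
[-3.6051 -6.0063  5.1515] [ 0.0033 -0.0028 -0.0004] [ 0.838  -1.9228  3.3136]
```

Emit:
{"api": "step_arm", "payload": {"moves": [[[-3,0,4],[0,0,0],0],[[-3,-2,4],[0,0,0],0],[[-3,-4,4],[0,0,0],0],[[-3,-6,4],[0,0,0],0],[[-3,-6,4],[0,0,0],0]]}}

```text
clock: 7.5
tcp_pos: [0.4886, -0.1466, 0.0762]
orientation: [-0.0, 0.998, 0.055, -0.0]
wrist_force: [0.2, -0.5, -0.1]
finger_gap: 0.0
grip_force: 0.4
```

```bash
python3 - <<'E'
from h import *
print(*rel([-6,34.5,77]), now()[0]["wrist_force"])
E
```

```text
[ 1.0184  1.57   -0.758 ] [-0.0007  0.0008  0.0001] [ 0.2333 -0.5307 -0.1052]
```

Emit:
{"api": "step_arm", "payload": {"moves": [[[0,-1.5,0],[0,0,0],0],[[0,-3,0],[0,0,0],0],[[0,-3,0],[0,0,0],0]]}}

```text
clock: 7.75
tcp_pos: [0.4886, -0.1458, 0.0765]
orientation: [0.002, 0.999, 0.054, -0.0]
wrist_force: [-0.1, -7.2, -2.8]
finger_gap: -0.0002
grip_force: 3.6
```

Emit:
{"api": "step_arm", "payload": {"moves": [[[0,-1.5,0],[0,0,0],0],[[0,-3,0],[0,0,0],0],[[0,-3,0],[0,0,0],0]]}}

```text
clock: 8.0
tcp_pos: [0.4886, -0.1453, 0.0767]
orientation: [0.004, 0.999, 0.054, -0.0]
wrist_force: [-1.7, -15.3, -4.3]
finger_gap: -0.0
grip_force: 7.3
```

The toggle hit its end stop, with force rising to 15 N. I'll back off, rise and check.

Emit:
{"api": "step_arm", "payload": {"moves": [[[0,10,0],[0,0,0],0],[[0,20,0],[0,0,0],0],[[0,20,-35],[0,0,0],0],[[0,20,-70],[0,0,0],0],[[0,20,-105],[0,0,0],50],[[0,20,-140],[0,0,0],50],[[-30,20,-140],[0,0,0],50],[[-30,20,-140],[0,0,0],50]]}}

```text
clock: 8.67
tcp_pos: [0.4589, -0.1646, 0.219]
orientation: [0.0, 0.999, 0.055, 0.001]
wrist_force: [-0.3, 0.4, -1.5]
finger_gap: 0.0481
grip_force: 0.0
```

```bash
python3 - <<'E'
from h import *
im=imaging.read_camera("wrist"); cv2.imwrite("pics/w3.png",im[:,:,::-1])
s,p,r=now(); print(p, r.inv().apply(np.array([.595,-.1268,.212])-p)*1000,(r.inv()*Rdown).as_rotvec())
E
```

```text
[ 0.4597 -0.1644  0.2177] [138.5677 -22.6646   5.854 ] [-0.0001 -0.0009 -0.0011]
```

View pics/w3.png

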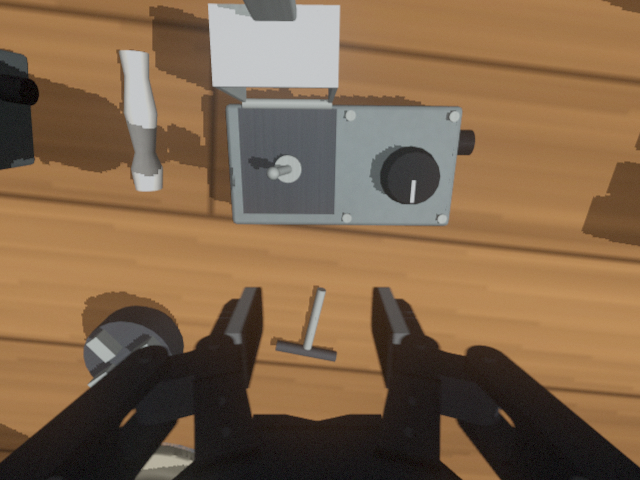

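The toggle now leans left (ball at (273,173), base at (288,168)), and the guard is still upright. I'll re-grip the tab to close it.

Emit:
{"api": "step_arm", "payload": {"moves": [[[35,-6,0],[0,0,0],50],[[70,-12,0],[0,0,0],50],[[105,-18,3],[0,0,0],50],[[138.5,-22.5,6],[0,0,0],50],[[138.5,-22.5,6],[0,0,0],50],[[138.5,-22.5,30],[0,0,0],50],[[138.5,-22.5,55],[0,0,0],50],[[138.5,-22.5,67],[0,0,0],50]]}}

```text
clock: 9.38
tcp_pos: [0.5943, -0.126, 0.1455]
orientation: [-0.001, 0.998, 0.055, -0.002]
wrist_force: [0.5, 1.0, -0.6]
finger_gap: 0.0499
grip_force: 0.0
```

Emit:
{"api": "step_arm", "payload": {"moves": [[[0,0,0],[0,0,0],50],[[0,0,0],[0,0,0],15],[[0,0,0],[0,0,0],15],[[0,0,0],[0,0,0],15],[[0,0,0],[0,0,0],15],[[0,0,0],[0,0,0],15]], "grip_force": 30}}

```text
clock: 9.88
tcp_pos: [0.5963, -0.1266, 0.1506]
orientation: [-0.0, 0.998, 0.055, 0.001]
wrist_force: [-0.0, 3.0, 1.1]
finger_gap: 0.0234
grip_force: 31.8
```

```bash
python3 - <<'E'
from h import *
s,p,r=now()
b=R.from_euler("z",-YAW).apply(p*1000-O); print(b, s["finger_gap"])
# grip arc: TCP at opening was box(-62.9,~44.6,86.9) at guard .07
r0=np.hypot(112,46);a0=np.arctan2(46,112); f=lambda g: np.array([-r0*np.cos(a0+g-.07),-r0*np.sin(a0+g-.07)])
for k in range(0,35):
    g=1.67-.05*k
    print(round(g,2),np.round(f(g)-f(1.67-.4*(k//8 if k%8 or k==0 else k//8-1)),1))
E
```

```text
[102.2332  44.1093 150.6032] 0.0233551726944647
1.67 [0. 0.]
1.62 [-5.6 -2.3]
1.57 [-11.3  -4.4]
1.52 [-17.1  -6.1]
1.47 [-23.   -7.6]
1.42 [-28.9  -8.7]
1.37 [-34.9  -9.6]
1.32 [-40.9 -10.2]
1.27 [-47.  -10.4]
1.22 [-6.1  0. ]
1.17 [-12.1   0.4]
1.12 [-18.1   1. ]
1.07 [-24.1   2. ]
1.02 [-30.    3.2]
0.97 [-35.9   4.7]
0.92 [-41.6   6.6]
0.87 [-47.3   8.7]
0.82 [-5.6  2.4]
0.77 [-11.    5.1]
0.72 [-16.3   8. ]
0.67 [-21.4  11.2]
0.62 [-26.4  14.6]
0.57 [-31.2  18.3]
0.52 [-35.8  22.3]
0.47 [-40.2  26.4]
0.42 [-4.2  4.4]
0.37 [-8.2  8.9]
0.32 [-11.9  13.7]
0.27 [-15.4  18.6]
0.22 [-18.6  23.8]
0.17 [-21.6  29. ]
0.12 [-24.3  34.4]
0.07 [-26.8  40. ]
0.02 [-2.2  5.7]
-0.03 [-4.  11.4]
```

Emit:
{"api": "step_arm", "payload": {"moves": [[[-5.6,0,-2.3],[0,0,0],15],[[-11.3,0,-4.4],[0,0,0],15],[[-17.1,0,-6.1],[0,0,0],15],[[-23,0,-7.6],[0,0,0],15],[[-28.9,0,-8.7],[0,0,0],15],[[-34.9,0,-9.6],[0,0,0],15],[[-40.9,0,-10.2],[0,0,0],15],[[-47,0,-10.4],[0,0,0],15]]}}

```text
clock: 10.55
tcp_pos: [0.5503, -0.1313, 0.1616]
orientation: [-0.0, 0.998, 0.055, 0.002]
wrist_force: [2.4, 6.3, 2.0]
finger_gap: 0.0233
grip_force: 29.7
```

Emit:
{"api": "step_arm", "payload": {"moves": [[[-6.1,0,0],[0,0,0],15],[[-12.1,0,0.4],[0,0,0],15],[[-18.1,0,1],[0,0,0],15],[[-24.1,0,2],[0,0,0],15],[[-30,0,3.2],[0,0,0],15],[[-35.9,0,4.7],[0,0,0],15],[[-41.6,0,6.6],[0,0,0],15],[[-47.3,0,8.7],[0,0,0],15]]}}

```text
clock: 11.22
tcp_pos: [0.5028, -0.1362, 0.1533]
orientation: [-0.001, 0.998, 0.055, 0.002]
wrist_force: [0.7, 7.9, 6.5]
finger_gap: 0.023
grip_force: 29.5
```

Emit:
{"api": "step_arm", "payload": {"moves": [[[-5.6,0,2.4],[0,0,0],15],[[-11,0,5.1],[0,0,0],15],[[-16.3,0,8],[0,0,0],15],[[-21.4,0,11.2],[0,0,0],15],[[-26.4,0,14.6],[0,0,0],15],[[-31.2,0,18.3],[0,0,0],15],[[-35.8,0,22.3],[0,0,0],15],[[-40.2,0,26.4],[0,0,0],15]]}}

```text
clock: 11.88
tcp_pos: [0.4614, -0.1403, 0.1259]
orientation: [-0.001, 0.998, 0.055, 0.001]
wrist_force: [-0.6, 7.4, 4.3]
finger_gap: 0.0234
grip_force: 29.1
```

Emit:
{"api": "step_arm", "payload": {"moves": [[[-4.2,0,4.4],[0,0,0],15],[[-8.2,0,8.9],[0,0,0],15],[[-11.9,0,13.7],[0,0,0],15],[[-15.4,0,18.6],[0,0,0],15],[[-18.6,0,23.8],[0,0,0],15],[[-21.6,0,29],[0,0,0],15],[[-24.3,0,34.4],[0,0,0],15],[[-26.8,0,40],[0,0,0],15]]}}

```text
clock: 12.55
tcp_pos: [0.4345, -0.143, 0.0852]
orientation: [-0.001, 0.998, 0.055, 0.0]
wrist_force: [-1.1, 7.7, 3.1]
finger_gap: 0.0236
grip_force: 29.2
```

Continue to the closed stop until the upward force rises.

Emit:
{"api": "step_arm", "payload": {"moves": [[[-1,0,3],[0,0,0],15],[[-2,0,5.7],[0,0,0],15],[[-3,0,8.5],[0,0,0],15],[[-3,0,8.5],[0,0,0],15]]}}

```text
clock: 12.88
tcp_pos: [0.4326, -0.1434, 0.0793]
orientation: [-0.001, 0.998, 0.055, 0.001]
wrist_force: [-5.7, 11.8, 22.4]
finger_gap: 0.0234
grip_force: 31.9
```

Emit:
{"api": "step_arm", "payload": {"moves": [[[0,0,2],[0,0,0],15],[[0,0,4],[0,0,0],15],[[0,0,4],[0,0,0],15]]}}

```text
clock: 13.13
tcp_pos: [0.4331, -0.1434, 0.0771]
orientation: [-0.001, 0.998, 0.055, 0.002]
wrist_force: [-9.1, 13.1, 38.0]
finger_gap: 0.0232
grip_force: 35.1
```

The guard is at its stop, with 38 N measured at the wrist. I'll release and retreat.

Emit:
{"api": "step_arm", "payload": {"moves": [[[0,0,-3],[0,0,0],50],[[0,0,-3],[0,0,0],50],[[0,0,-3],[0,0,0],50],[[0,0,-3],[0,0,0],50],[[0,0,-40],[0,0,0],50],[[0,0,-80],[0,0,0],50],[[0,0,-120],[0,0,0],50],[[0,0,-120],[0,0,0],50]]}}

```text
clock: 13.8
tcp_pos: [0.4359, -0.147, 0.1992]
orientation: [0.003, 0.998, 0.055, 0.004]
wrist_force: [1.8, -0.4, 0.5]
finger_gap: 0.0503
grip_force: 0.0
```

```bash
python3 - <<'E'
from h import *
pw=imaging.camera_params("wrist"); im=imaging.read_camera("wrist"); cv2.imwrite("pics/w4.png",im[:,:,::-1])
im=imaging.read_camera("scene"); cv2.imwrite("pics/s4.png",cv2.resize(im[130:370,80:400,::-1],None,fx=2,fy=2))
ps=imaging.camera_params("scene")
for n,p in(("w",pw),("s",ps)):
  for g in(0,.05):
    for b in([-77,33],[-77,57]):
        x,z=b[0]-50,102-60; X=[50+x*np.cos(g)+z*np.sin(g),b[1],60-x*np.sin(g)+z*np.cos(g)]
        u=P(p)@[*world(X),1]; u=u[:2]/u[2]; print(n,g,b,u if n=="w" else (u-[80,130])*2)
E
```

```text
w 0 [-77, 33] [326.6465 258.3434]
w 0 [-77, 57] [293.0523 258.4729]
w 0.05 [-77, 33] [326.9622 258.6585]
w 0.05 [-77, 57] [292.4769 258.7915]
s 0 [-77, 33] [183.0897 158.2014]
s 0 [-77, 57] [213.7706 146.2798]
s 0.05 [-77, 33] [182.4049 154.7107]
s 0.05 [-77, 57] [213.3257 142.7289]
```

View pics/s4.png

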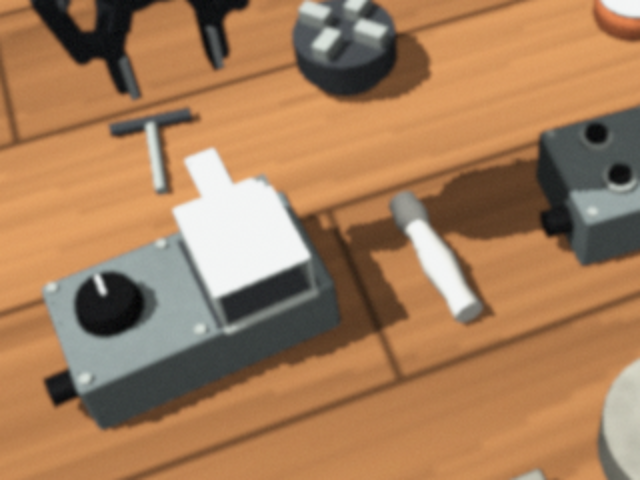

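View pics/w4.png

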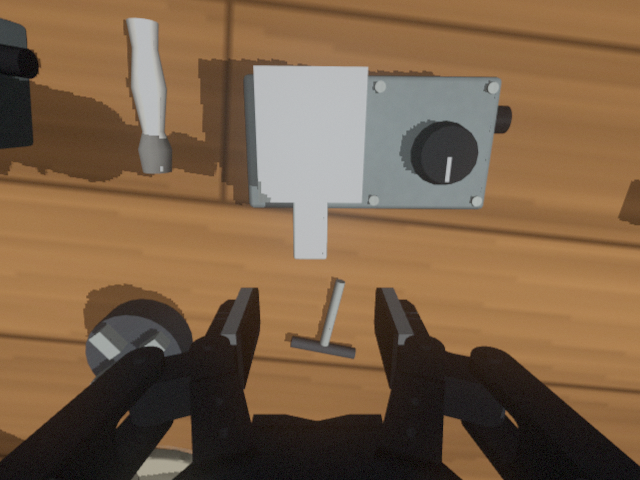

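The guard looks shut: the tab end at (187,157)–(213,149) in the crop matches the prediction for angle 0. A light press with closed fingers will make sure.

```bash
python3 -c "
from h import *
print(*rel([-55,45,108]))"
```

```text
[ 6.295  -2.2616 85.761 ] [ 0.0024 -0.0027 -0.0006]
```

Emit:
{"api": "step_arm", "payload": {"moves": [[[6,-2,0],[0,0,0],0],[[6,-2,0],[0,0,0],0],[[6,-2,25],[0,0,0],0],[[6,-2,50],[0,0,0],0],[[6,-2,72],[0,0,0],0],[[6,-2,82],[0,0,0],0],[[6,-2,86],[0,0,0],0],[[6,-2,86],[0,0,0],0]]}}

```text
clock: 14.57
tcp_pos: [0.4367, -0.1413, 0.1042]
orientation: [-0.001, 0.998, 0.055, -0.002]
wrist_force: [-0.2, -0.2, 0.5]
finger_gap: -0.0001
grip_force: 0.0
```

Emit:
{"api": "step_arm", "payload": {"moves": [[[0,0,2],[0,0,0],0],[[0,0,4],[0,0,0],0],[[0,0,6],[0,0,0],0],[[0,0,6],[0,0,0],0]]}}

```text
clock: 14.9
tcp_pos: [0.439, -0.1426, 0.1019]
orientation: [0.001, 0.998, 0.055, 0.001]
wrist_force: [-1.5, 0.8, 5.9]
finger_gap: -0.0001
grip_force: 3.2
```

Emit:
{"api": "step_arm", "payload": {"moves": [[[0,0,2],[0,0,0],0],[[0,0,3],[0,0,0],0],[[0,0,3],[0,0,0],0]]}}

```text
clock: 15.15
tcp_pos: [0.439, -0.1427, 0.1015]
orientation: [0.001, 0.998, 0.055, 0.001]
wrist_force: [-9.6, 4.5, 28.9]
finger_gap: -0.0001
grip_force: 14.6
```

Emit:
{"api": "step_arm", "payload": {"moves": [[[0,0,-20],[0,0,0],0],[[0,0,-55],[0,0,0],0],[[0,0,-90],[0,0,0],0],[[0,0,-110],[0,0,0],0],[[0,0,-110],[0,0,0],0],[[0,0,-110],[0,0,0],0],[[0,0,-110],[0,0,0],0]]}}

```text
clock: 15.73
tcp_pos: [0.4382, -0.1421, 0.2071]
orientation: [0.0, 0.998, 0.055, 0.0]
wrist_force: [-1.0, 0.4, -0.1]
finger_gap: 0.0001
grip_force: 0.0
```

```bash
python3 -c "
from workcell import env
print(env.hand_in())"
```

```text
the job is handed in; nothing more can be done
None
```

I handed the job in at about 16 s with the lathe toggle pushed left to its stop, its guard pressed fully shut, and the dust extractor's guard never touched; the hand-in returned no verdict.

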